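# Lay the spatulas on the rest in order of length

### The arm

A 6-joint arm with a two-finger parallel gripper is mounted at the origin on the work surface. World frame = base frame: x ahead of the robot, y to its left, z up, the work surface at z = 0. Lengths are in m, angles in rad, forces in N, time in s.
With the tool pointing down it reaches from about 0.35 to 0.775 m from the base axis. Payload 5.5 kg.
Tool frame: the origin (TCP) lies at the very end of the fingers, on their centre line; the grasp point (between the pads) lies 19 mm behind it; z points along the fingers, y is the line along which they close (so a half turn about z gives the same grasp; the last joint's range is limited). The gripper opens to 85 mm and grips with 20 to 120 N. Pads are 22 mm wide; open, the fingers measure 114 mm over their backs; the gripper's body (76 mm by 85 mm) begins 54 mm behind the grasp point. The pads swing forward as they close: fully open they stand 13 mm farther back than shut.
Start: joints at [1.181, 0.313, 0.046, 1.304, 0, 1.431], TCP at [0.142, 0.557, 0.231] pointing down, gripper open.
Joint ranges: [-2.76, 2.76], [-0.86, 1.69], [-1.03, 1.26], [-2.2, 2.34], [-1.47, 1.5], [-3.14, 3.14]. Speed limits (rad/s): [2.57, 2.57, 3.14, 3.14, 3.14, 3.14].

### API

Orientations are given as a unit quaternion [w, x, y, z].
In Python, from workcell import env gives the robot as it stands. The module is installed in compiled form; this text tells all that it offers.
- The arm moves only by the tool jog_arm, never from a script. Its arguments are lists of equal length, an entry for each row: "gripper": the opening, from 0 (shut) to 1 (fully open); "offset": the shift along the world's x, y, z in cm, a list of three; "twist": the turn about the world's z in degrees. In form: {"gripper": [gripper, ...], "offset": [[dx, dy, dz], ...], "twist": [twist, ...]}. A call has exactly 8 rows; each row is the pose to reach, as a shift and turn from the pose commanded when the call began; what a row does not reach only later rows make up. A row lasts 1/8 s, in which the tool goes at most 62.5 mm and 10.7 degrees, less where a joint would pass 70% of its speed; a pose out of reach is approached as far as the arm can. A call with a gripper value outside its range is refused whole. The fingers move at their own pace and stop on an object; "squeeze" is the grip in N (left out, the last holds). Time passes only in rows, so rows that repeat a pose let the fingers close, or fill a call up. It gives the time, the measured TCP pose, the force, the opening and the grip force at its end, in the units of the state.
- env.get_state(): the state, without advancing time (a new reading comes with each control period).
- env.read_camera(name): name is "side" or "top"; returns a dict with "image" (400x640x3 uint8, red, green, blue), "z_map" (400x640 float32, m along the optical axis (not along the pixel's ray), 0 where there is no reading), "fovy" (degrees; the focal length in pixels is half the picture's height over the tangent of half this angle, whatever the lens; pixels are square), "cx", "cy" (the principal point, pixels), "distortion" ([k1, k2, p1, p2, k3] as OpenCV has them; the pictures are not rectified), "cam_to_world" (4x4, takes a point from camera to world coordinates). Camera axes: x right, y up, looking along -z (the intrinsics and any distortion apply to the point x, -y, -z); pixel columns grow to the right and rows downward; lengths in m; the calibration is good to about 2 mm. A picture is of the moment at which its call begins.
- env.hand_in(): hands the job in; it is judged then, once.
The state is a dict: "clock": time; "joint_pos": joint angles; "qvel": joint speeds; "tau": joint torques, N m; "tcp_pos": TCP position; "orientation": TCP orientation; "wrist_force": force on the tool from outside, world axes, zero at the start; "ft_torque": the same for the moment, N m; "finger_gap": finger opening in m; "grip_force": force on a finger pad.
Only numpy, scipy, OpenCV 4.12 (cv2) and the standard library are available. Lean on these libraries where they do the work, as an engineer would, in place of code of your own. Each camera call takes 0.05 s, during which the arm holds its last target. There are 200 camera calls.

### The job

Lay the four washed spatulas from the draining mat across the two combs of the rest, one in each pair of facing hollows and about centred, in order of length: the longest in the hollow next to the beaker, down to the shortest next to the sample pot at the other end. Leave the beaker and all the sample pots standing where they are.

Things in the scene. Friction and masses are not known exactly. Their poses are not given: they have to be found in the camera images.
- spatula_a_mid (a point): The shortest of four like spatulas, 140 mm long: black handle 95 mm long, 10 mm wide and high; at its +x end a steel blade 45 mm long, 14 mm wide, 3 mm thick, flush underneath. Loose, 20 to 60 g, flat on the white mat at the start. Point: half-way along the 140 mm (on the handle, 25 mm from the blade), 5 mm above the underside; x along it to the blade, z up.
- spatula_b_mid (a point): The second shortest of four like spatulas, 170 mm long: black handle 120 mm long, 10 mm wide and high; at its +x end a steel blade 50 mm long, 14 mm wide, 3 mm thick, flush underneath. Loose, 20 to 60 g, flat on the white mat at the start. Point: half-way along the 170 mm (on the handle, 35 mm from the blade), 5 mm above the underside; x along it to the blade, z up.
- spatula_c_mid (a point): The second longest of four like spatulas, 200 mm long: black handle 145 mm long, 10 mm wide and high; at its +x end a steel blade 55 mm long, 14 mm wide, 3 mm thick, flush underneath. Loose, 20 to 60 g, flat on the white mat at the start. Point: half-way along the 200 mm (on the handle, 45 mm from the blade), 5 mm above the underside; x along it to the blade, z up.
- spatula_d_mid (a point): The longest of four like spatulas, 230 mm long: black handle 170 mm long, 10 mm wide and high; at its +x end a steel blade 60 mm long, 14 mm wide, 3 mm thick, flush underneath. Loose, 20 to 60 g, flat on the white mat at the start. Point: half-way along the 230 mm (on the handle, 55 mm from the blade), 5 mm above the underside; x along it to the blade, z up.
- rest: Spatula rest, fixed, 110 mm (x) by 260 (y): dark steel base plate 5 mm thick, two upright white combs along y, 8 mm thick, at x = -40 and +40 mm. Each has four hollows at y = -105, -35, 35, 105 mm: floors 38 mm above the bench and 22 mm wide, between round teeth up to 62 mm. Laid spatulas lie along x, mid point 43 mm up. Origin: underside centre, z up. Left or right of the mat; yaw to 0.3 rad.
- beaker_mid (a point): White plastic beaker, open, 74 mm across and 88 mm high, empty, loose, standing off one end of the rest (its +y or its -y end), about 205 mm from the rest's centre. Not to be moved. The point is on its axis, 44 mm up.
- pot_end_mid (a point): Sample pot with white body, striped label and red lid, 46 mm across and 72 mm high, loose, standing off the other end of the rest, opposite the beaker. Not to be moved. The point is on its axis, 36 mm up.
- pot_near_mid (a point): Sample pot with white body, striped label and red lid, 46 mm across and 72 mm high, loose, standing beside the edge of the mat nearest the robot. Not to be moved. The point is on its axis, 36 mm up.
- pot_far_mid (a point): Sample pot with white body, striped label and red lid, 46 mm across and 72 mm high, loose, standing beside the edge of the mat farthest from the robot. Not to be moved. The point is on its axis, 36 mm up.
- mat: White draining mat, fixed, 264 mm (x) by 330 mm (y), 4 mm thick, on which the four spatulas lie at the start; origin at the centre of its underside, on the bench, z up.

How it is judged:
By the outcome, as a careful person would: the job done as asked, in the order asked, and still so for the second after the job is handed in, with the robot touching nothing.
It also fails if it takes over 112 s, if anything falls off the work surface, if the arm or the gripper's body presses on something with over 40 N, if the wrist force passes 120 N, or if a joint passes its speed limit or range.

## Working session

There is one attempt and no reset: what is moved stays moved. The work goes in short steps, Python scripts to look and compute and a tool call to move; the robot and the scene stay as the last step left them, time stands still between calls to the robot, and variables do not carry over. Pictures are saved under pics/ and viewed, at most 14 in all, crops included, and the job is handed in when it is done.

Besides the shell and the picture viewer there is one more tool, called after "Emit:" by a JSON object that holds its "fn" and its "kwargs". jog_arm: Moves the arm, as the interface text tells. Its arguments: {"type":"object","properties":{"gripper":{"type":"array"},"offset":{"type":"array"},"twist":{"type":"array"},"squeeze":{"type":"number"}},"required":["gripper","offset","twist"]}

```bash
mkdir -p pics; cat > h.py <<'E'
import numpy as np, cv2
from workcell import env
def cam(n):
    r=env.read_camera(n); return r
def K(r):
    f=200/np.tan(np.radians(r["fovy"])/2); return np.array([[f,0,r["cx"]],[0,f,r["cy"]],[0,0,1.]])
def rays(r,uv):
    p=cv2.undistortPoints(np.array(uv,float).reshape(-1,1,2),K(r),np.array(r["distortion"],float)).reshape(-1,2)
    return np.c_[p[:,0],-p[:,1],-np.ones(len(p))]
def at_z(r,uv,z):
    M=np.array(r["cam_to_world"]); d=rays(r,uv)@M[:3,:3].T; o=M[:3,3]
    return o+d*((z-o[2])/d[:,2])[:,None]
def cloud(r):
    v,u=np.mgrid[:400,:640]; d=rays(r,np.c_[u.ravel(),v.ravel()])
    M=np.array(r["cam_to_world"]); z=r["z_map"].ravel()
    P=(d*z[:,None])@M[:3,:3].T+M[:3,3]; P[z==0]=np.nan
    return P.reshape(400,640,3)
def save(r,n): cv2.imwrite("pics/"+n,cv2.cvtColor(r["image"],cv2.COLOR_RGB2BGR))
E
python3 - <<'E'
from h import *
for n in("top","side"):
    r=cam(n); save(r,n+"0.png"); np.savez(n+"0.npz",**r); print(n,r["fovy"],r["cam_to_world"],r["distortion"])
s=env.get_state(); print(s["clock"],s["tcp_pos"],s["orientation"])
E
```

```text
top 48.60788892632126 [[-0.00487707  0.98262547 -0.18553547  0.30065193]
 [-0.99981875 -0.00820608 -0.01717903 -0.0052037 ]
 [-0.01840307  0.18541805  0.98248739  1.4191522 ]
 [ 0.          0.          0.          1.        ]] [0.02681388 0.         0.         0.         0.        ]
side 42.26870220658118 [[-0.99732967  0.05909926 -0.04290469  0.47392195]
 [-0.07134032 -0.66270875  0.74547145  1.00391624]
 [ 0.01562349  0.74654162  0.66515525  0.94198341]
 [ 0.          0.          0.          1.        ]] [0.0590181 0.        0.        0.        0.       ]
0.1 [0.14197155 0.55673387 0.2304886 ] [-2.23771999e-04  1.24580694e-01  9.92209133e-01 -7.97918738e-04]
```

View pics/top0.png

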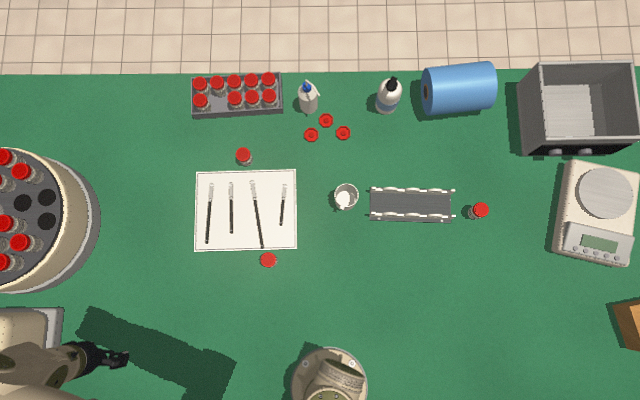

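View pics/side0.png

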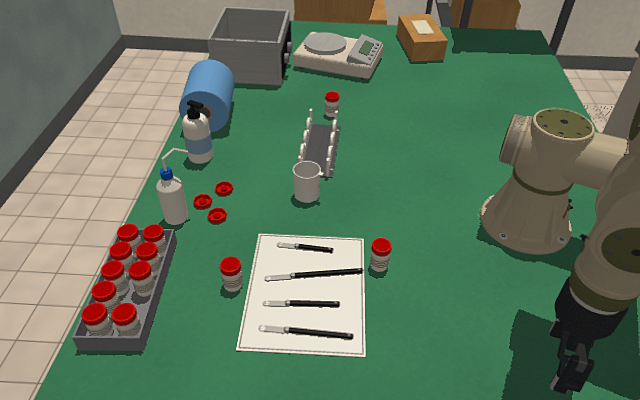

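The top view shows the mat at columns 195–297, rows 170–250. From left to right the spatulas are c (208,213), b (231,207), d (257,214) and a (283,205), with blades pointing away from the robot. The beaker is at (346,197), the rest at (411,205) and the end pot at (480,210). The side view agrees.

```bash
cat > m.py <<'E'
from h import *
def handles(r,box,thr=75):
    u0,u1,v0,v1=box; im=r["image"].max(2)
    m=np.zeros((400,640),np.uint8); m[v0:v1,u0:u1]=(im[v0:v1,u0:u1]<thr)
    n,l,s,c=cv2.connectedComponentsWithStats(m)
    for i in range(1,n):
        if s[i,4]<60: continue
        v,u=np.nonzero(l==i); P=at_z(r,np.c_[u,v],0.010)[:,:2]
        mu=P.mean(0); w,V=np.linalg.eigh(np.cov(P.T)); a=V[:,1]*np.sign(V[0,1]); t=(P-mu)@a
        e0,e1=np.percentile(t,[1,99]); 
        print("handle c",mu.round(4),"yaw",np.degrees(np.arctan2(a[1],a[0])).round(1),"len",round(e1-e0,4),"back",(mu+e0*a).round(4),"front",(mu+e1*a).round(4))
if __name__=="__main__":
    t=dict(np.load("top0.npz")); s=dict(np.load("side0.npz"))
    print("top");handles(t,(198,294,173,247)); print("side"); 
    handles(s,(262,362,238,346))
    C=cloud(t)
    for nm,b in dict(beaker=(330,362,180,214),pend=(468,492,200,220),pnear=(258,278,250,268),pfar=(234,254,146,166)).items():
        P=C[b[2]:b[3],b[0]:b[1]].reshape(-1,3); z=np.nanmax(P[:,2]); Q=P[P[:,2]>z-.012]; print(nm,((Q.min(0)+Q.max(0))/2).round(4),(Q.max(0)-Q.min(0)).round(3))
    P=C[180:228,364:460].reshape(-1,3); Q=P[(P[:,2]>.03)&(P[:,2]<.07)]
    (c,wh,a)=cv2.minAreaRect(Q[:,:2].astype(np.float32)); print("rest",c,wh,a,Q[:,2].max())
    im=np.hstack([cv2.resize(t["image"][165:255,190:300],None,fx=5,fy=5,interpolation=2)])
    cv2.imwrite("pics/c1.png",im[:,:,::-1]); cv2.imwrite("pics/c2.png",cv2.resize(t["image"][170:240,325:495],None,fx=4.7,fy=4.7,interpolation=2)[:,:,::-1])
E
python3 m.py
```

```text
top
handle c [0.5081 0.3838] yaw -2.4 len 0.1181 back [0.4498 0.3861] front [0.5677 0.3813]
side
handle c [0.5354 0.1486] yaw -4.6 len 0.0821 back [0.4927 0.1521] front [0.5745 0.1455]
handle c [0.4978 0.2238] yaw 10.0 len 0.1539 back [0.421  0.2102] front [0.5725 0.237 ]
handle c [0.5224 0.3126] yaw 3.1 len 0.1054 back [0.4697 0.3097] front [0.575  0.3154]
handle c [0.5046 0.3862] yaw -2.3 len 0.1315 back [0.4378 0.3889] front [0.5692 0.3837]
beaker [ 0.5684 -0.0602  0.0887] [0.081 0.071 0.012]
pend [ 0.5272 -0.4693  0.072 ] [0.044 0.044 0.012]
pnear [0.3791 0.183  0.0736] [0.042 0.043 0.012]
pfar [0.7099 0.268  0.0751] [0.046 0.045 0.012]
rest (0.5546889305114746, -0.2671336531639099) (0.2578412592411041, 0.08883307874202728) 87.19868469238281 0.06798376298095765
```

View pics/c2.png

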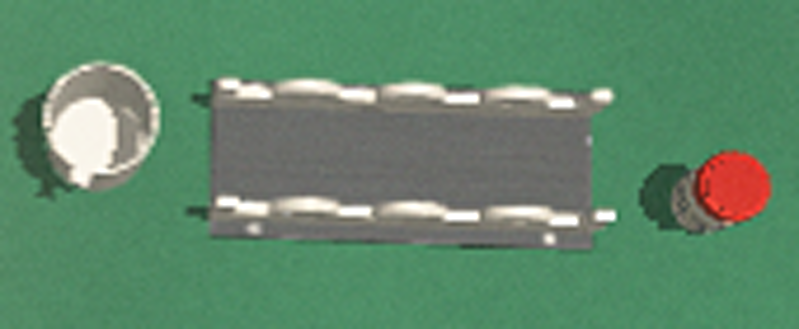

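The crop shows the four hollows per comb as flat light spots: upper comb near (255,93), (357,96), (461,99), (562,103), lower comb near (256,209) to (565,220).

View pics/c1.png

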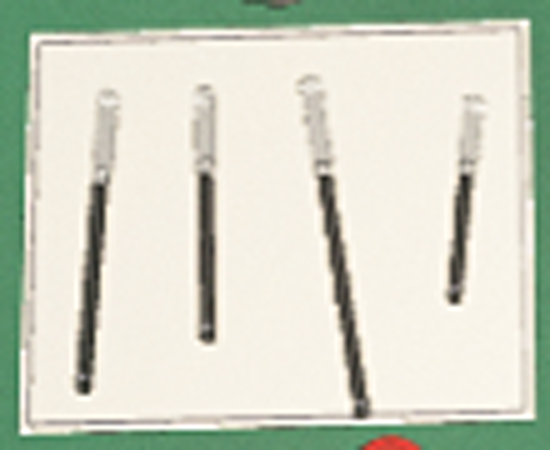

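```bash
python3 - <<'E'
from m import *
t=dict(np.load("top0.npz")); s=dict(np.load("side0.npz"))
handles(t,(200,292,175,246),120)
def cr(L): return [(325+(x+.5)/4.7-.5,170+(y+.5)/4.7-.5) for x,y in L]
A=at_z(t,cr([(255,93),(357,96),(461,99),(562,103)]),.038);B=at_z(t,cr([(256,209),(356,212),(461,216),(565,220)]),.038)
print(A.round(4),B.round(4),((A+B)/2).round(4))
print(at_z(t,cr([(228,83),(602,96),(228,202),(605,215)]),.062).round(4)); print(at_z(t,cr([(210,235),(592,247)]),.004).round(4))
P=cloud(s)[100:180,290:350].reshape(-1,3); Q=P[(P[:,2]>.03)&(P[:,2]<.066)&(P[:,1]<-.12)&(P[:,1]>-.42)]
print(len(Q),cv2.minAreaRect(Q[:,:2].astype(np.float32)))
cv2.imwrite("pics/c3.png",cv2.resize(s["image"][95:185,285:350],None,fx=6,fy=6,interpolation=2)[:,:,::-1])
E
```

```text
handle c [0.518  0.3105] yaw 3.3 len 0.1046 back [0.4693 0.3077] front [0.5737 0.3137]
handle c [0.5009 0.2229] yaw 10.3 len 0.1445 back [0.4305 0.2101] front [0.5727 0.2359]
handle c [0.5023 0.3839] yaw -2.0 len 0.133 back [0.4348 0.3863] front [0.5677 0.3817]
[[ 0.5988 -0.1653  0.038 ]
 [ 0.5961 -0.2339  0.038 ]
 [ 0.5934 -0.3036  0.038 ]
 [ 0.59   -0.371   0.038 ]] [[ 0.5193 -0.1636  0.038 ]
 [ 0.5168 -0.2302  0.038 ]
 [ 0.5136 -0.2998  0.038 ]
 [ 0.5104 -0.3685  0.038 ]] [[ 0.559  -0.1644  0.038 ]
 [ 0.5564 -0.2321  0.038 ]
 [ 0.5535 -0.3017  0.038 ]
 [ 0.5502 -0.3697  0.038 ]]
[[ 0.6006 -0.1448  0.062 ]
 [ 0.5895 -0.3911  0.062 ]
 [ 0.5203 -0.1426  0.062 ]
 [ 0.5098 -0.3883  0.062 ]]
[[ 0.5069 -0.1356  0.004 ]
 [ 0.4968 -0.3946  0.004 ]]
409 ((0.5548452734947205, -0.262445330619812), (0.26537609100341797, 0.08835210651159286), 87.4776840209961)
```

View pics/c3.png

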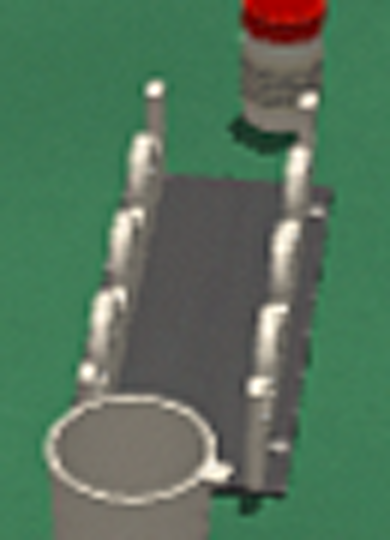

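The mat crop gives the back and tip ends: c (83,392)–(109,92), b (208,342)–(204,88), d (362,416)–(310,76), a (454,302)–(475,97). The side crop confirms the rest layout. The rest is centred at about (0.555, -0.267) with a yaw of about -2.5°.

```bash
python3 - <<'E'
from m import *
t=dict(np.load("top0.npz"))
f=lambda p:(190+(p[0]+.5)/5-.5,165+(p[1]+.5)/5-.5)
for n,b,e in [("c",(83,392),(109,92)),("b",(208,342),(204,88)),("d",(362,416),(310,76)),("a",(454,302),(475,97))]:
    B=at_z(t,[f(b)],.009)[0];E=at_z(t,[f(e)],.006)[0];d=(E-B)[:2]
    print(n,"len",np.hypot(*d).round(3),"yaw",np.degrees(np.arctan2(d[1],d[0])).round(1),"mid",((B+E)/2).round(4))
E
```

```text
c len 0.197 yaw -2.2 mid [0.5334 0.383  0.0075]
b len 0.168 yaw 3.0 mid [0.5502 0.3124 0.0075]
d len 0.227 yaw 9.9 mid [0.5299 0.2277 0.0075]
a len 0.136 yaw -5.0 mid [0.5587 0.1445 0.0075]
```

Emit:
{"fn": "jog_arm", "kwargs": {"gripper": [0.4,0.4,0.4,0.4,0.4,0.4,0.4,0.4], "offset": [[39.1,-17.3,-12],[39.1,-17.3,-12],[39.1,-17.3,-12],[39.1,-17.3,-12],[39.1,-17.3,-12],[39.1,-17.3,-12],[39.1,-17.3,-12],[39.1,-17.3,-12]], "twist": [12,12,12,12,12,12,12,12], "squeeze": 40}}

```text
clock: 1.1
tcp_pos: [0.5357, 0.3813, 0.1087]
orientation: [-0.001, 0.023, 1.0, -0.001]
wrist_force: [-0.8, -1.2, 0.4]
finger_gap: 0.0341
grip_force: 0.0
```

Emit:
{"fn": "jog_arm", "kwargs": {"gripper": [0.4,0.4,0.4,0.4,0.4,0,0,0], "offset": [[0,0,-4],[0,0,-7],[0,0,-9],[0,0,-10.3],[0,0,-10.3],[0,0,-10.3],[0,0,-10.3],[0,0,-10.3]], "twist": [0,0,0,0,0,0,0,0]}}

```text
clock: 2.1
tcp_pos: [0.5339, 0.3848, 0.0097]
orientation: [0.001, 0.02, 1.0, 0.001]
wrist_force: [-1.2, -0.2, 3.7]
finger_gap: 0.0082
grip_force: 40.6
```

Emit:
{"fn": "jog_arm", "kwargs": {"gripper": [0,0,0,0,0,0,0,0], "offset": [[0,0,0],[0,0,1],[0,0,3],[0,0,7],[0,0,11],[0,0,14],[0,0,14],[0,0,14]], "twist": [0,0,0,0,0,0,0,0]}}

```text
clock: 3.1
tcp_pos: [0.5327, 0.3838, 0.1475]
orientation: [-0.001, 0.02, 1.0, -0.0]
wrist_force: [-0.0, -0.6, -1.2]
finger_gap: 0.0083
grip_force: 40.0
```

```bash
python3 - <<'E'
from h import *
r=cam("side"); np.savez("side1.npz",**r); cv2.imwrite("pics/s1.png",cv2.resize(r["image"][200:380,200:460],None,fx=3,fy=3,interpolation=2)[:,:,::-1]); print(env.get_state()["tcp_pos"])
E
```

```text
[0.53233607 0.38363735 0.14678413]
```

View pics/s1.png

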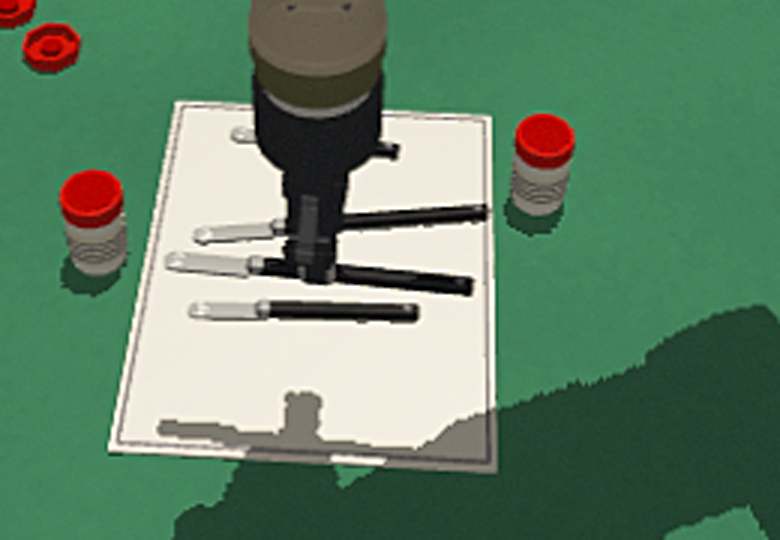

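The side crop shows spatula c held level in the fingers. The other three and the pots are undisturbed.

Emit:
{"fn": "jog_arm", "kwargs": {"gripper": [0,0,0,0,0,0,0,0], "offset": [[0,-4,1],[0,-10,1],[1,-16,1],[1,-22,1],[2,-28,1],[2,-34,1],[2.3,-40,1],[2.3,-46,1]], "twist": [0,0,0,0,0,0,0,0]}}

```text
clock: 4.15
tcp_pos: [0.5551, -0.0775, 0.1567]
orientation: [-0.001, 0.02, 1.0, 0.0]
wrist_force: [0.4, -0.4, 0.3]
finger_gap: 0.0082
grip_force: 40.0
```

Emit:
{"fn": "jog_arm", "kwargs": {"gripper": [0,0,0,0,0,0,0,0], "offset": [[0,-5,0],[0,-10,0],[0,-14,0],[0,-15.6,0],[0,-15.6,0],[0,-15.6,-2],[0,-15.6,-5],[0,-15.6,-7]], "twist": [0,0,0,0,0,0,0,0]}}

```text
clock: 5.15
tcp_pos: [0.5554, -0.2291, 0.0867]
orientation: [-0.001, 0.019, 1.0, 0.001]
wrist_force: [0.3, 0.2, -0.2]
finger_gap: 0.008
grip_force: 40.0
```

```bash
cat > rest.py <<'E'
import sys; from h import *
r=cam("side"); t=cam("top"); s=env.get_state(); print(s["tcp_pos"].round(4),s["orientation"].round(4))
a=cv2.resize(r["image"][90:200,270:370],None,fx=4,fy=4,interpolation=2); b=cv2.resize(t["image"][165:245,330:490],None,fx=2.4,fy=2.4,interpolation=2)
o=np.zeros((440,790,3),np.uint8); o[:440,:400]=a; o[:b.shape[0],402:402+b.shape[1]]=b
cv2.imwrite("pics/"+sys.argv[1],o[:,:,::-1]); np.savez(sys.argv[1]+"t.npz",**t); np.savez(sys.argv[1]+"s.npz",**r)
E
python3 rest.py r1.png
```

```text
[ 0.5542 -0.2286  0.0855] [-0.0026  0.0191  0.9998  0.0017]
```

View pics/r1.png

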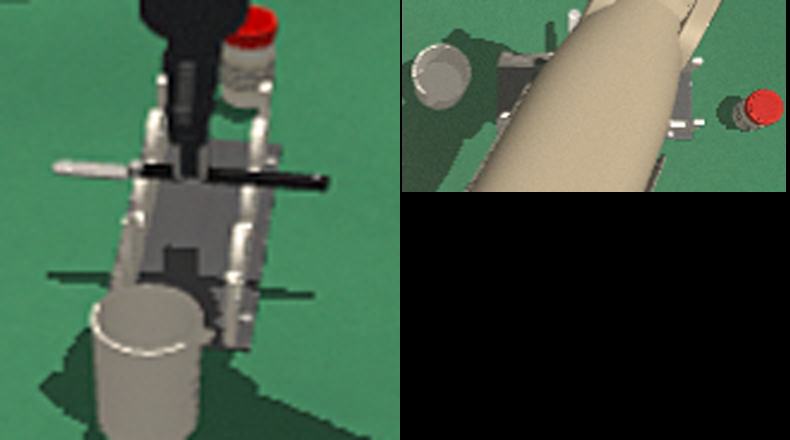

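Spatula c hangs level over the second hollow from the beaker; the arm hides the rest in the top view. I'll average the pose before lowering.

```bash
python3 - <<'E'
from h import *
L=[]
for i in range(8): r=cam("side"); s=env.get_state(); L.append(s["tcp_pos"]); 
print(np.array(L).round(4)); print(np.mean(L,0).round(4))
# spatula handle ends on both sides: dark px in side image
im=r["image"].max(2); C=cloud(r)
m=(im<60); P=C[m]; Q=P[(P[:,2]>.05)&(P[:,2]<.11)&(P[:,1]<-.15)&(P[:,1]>-.30)&(abs(P[:,0]-.555)>.02)&(P[:,0]<.66)]
print(len(Q),Q.min(0).round(3),Q.max(0).round(3)); A=Q[Q[:,0]<.53]; print(np.polyfit(A[:,0]-.4563,A[:,1],1),A.mean(0).round(4))
E
```

```text
[[ 0.5552 -0.2294  0.0871]
 [ 0.556  -0.2302  0.0883]
 [ 0.5566 -0.2308  0.0891]
 [ 0.5569 -0.2313  0.0895]
 [ 0.557  -0.2316  0.0896]
 [ 0.557  -0.2318  0.0896]
 [ 0.5569 -0.2319  0.0895]
 [ 0.5567 -0.232   0.0893]]
[ 0.5565 -0.2312  0.089 ]
118 [ 0.463 -0.238  0.084] [ 0.601 -0.217  0.096]
[-0.03266751 -0.22442442] [ 0.4976 -0.2258  0.0907]
```

Emit:
{"fn": "jog_arm", "kwargs": {"gripper": [0,0,0,0,0,0,0.35,0.35], "offset": [[0,0,-2],[0,0,-3.5],[0,0,-4.2],[0,0,-4.6],[0,0,-4.6],[0,0,-4.6],[0,0,-4.6],[0,0,-4.6]], "twist": [0,0,0,0,0,0,0,0]}}

```text
clock: 6.65
tcp_pos: [0.5565, -0.232, 0.0425]
orientation: [0.0, 0.02, 1.0, -0.0]
wrist_force: [-0.7, -0.6, 0.2]
finger_gap: 0.03
grip_force: 0.0
```

Emit:
{"fn": "jog_arm", "kwargs": {"gripper": [0.35,0.35,0.35,0.35,0.35,0.35,0.35,0.35], "offset": [[0,0,2],[0,0,6],[0,0,10],[0,4,12],[0,10,12],[0,16,12],[0,22,12],[-1,28,12]], "twist": [0,0,0,0,0,0,0,6]}}

```text
clock: 7.65
tcp_pos: [0.5466, 0.05, 0.1624]
orientation: [0.001, -0.033, 0.999, 0.0]
wrist_force: [0.0, 0.6, -0.2]
finger_gap: 0.0299
grip_force: 0.0
```

Emit:
{"fn": "jog_arm", "kwargs": {"gripper": [0.4,0.4,0.4,0.4,0.4,0.4,0.4,0.4], "offset": [[-0.6,6,0],[-1.6,12,-1],[-1.6,16,-3],[-1.6,18,-6],[-1.6,18,-8],[-1.6,18,-10],[-1.6,18,-10],[-1.6,18,-10]], "twist": [6,6,6,6,6,6,6,6]}}

```text
clock: 8.65
tcp_pos: [0.5306, 0.2282, 0.0629]
orientation: [0.0, -0.084, 0.996, 0.0]
wrist_force: [-0.2, -0.5, 0.9]
finger_gap: 0.0341
grip_force: 0.0
```

```bash
python3 rest.py r2.png
```

```text
[0.5311 0.2283 0.0635] [ 1.000e-03 -8.430e-02  9.964e-01  2.000e-04]
```

View pics/r2.png

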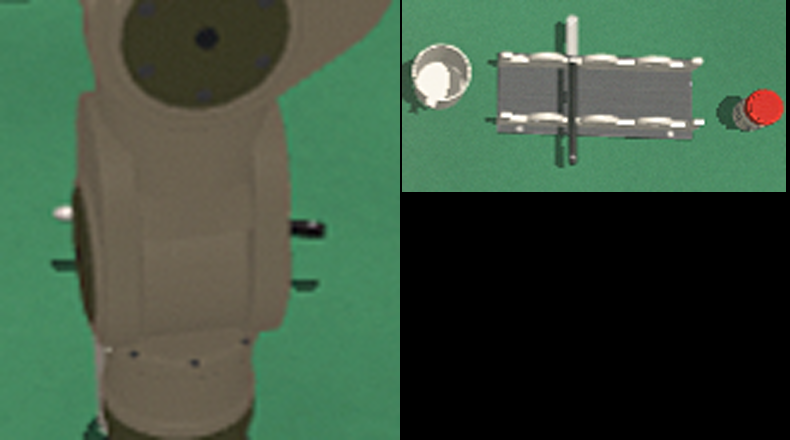

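Spatula c lies in the second hollow. In the combined picture its tip is at row 18 and its end at 161, against combs at 60 and 120, so it is centred. Next is d.

Emit:
{"fn": "jog_arm", "kwargs": {"gripper": [0.4,0.4,0.4,0.4,0,0,0,0], "offset": [[0,0,-3],[0,0,-4.5],[0,0,-5.4],[0,0,-5.4],[0,0,-5.4],[0,0,-5.4],[0,0,-5.4],[0,0,-5.4]], "twist": [0,0,0,0,0,0,0,0]}}

```text
clock: 9.75
tcp_pos: [0.5309, 0.2284, 0.0092]
orientation: [0.001, -0.084, 0.996, 0.0]
wrist_force: [-0.4, 0.5, 6.0]
finger_gap: 0.0084
grip_force: 40.6
```

Emit:
{"fn": "jog_arm", "kwargs": {"gripper": [0,0,0,0,0,0,0,0], "offset": [[0,0,0],[0,0,1],[0,0,3],[0,0,7],[0,0,11],[0,0,15],[0.6,-5,15],[1.6,-10,15]], "twist": [0,0,0,0,0,0,-6,-12]}}

```text
clock: 10.75
tcp_pos: [0.5462, 0.1278, 0.1595]
orientation: [0.001, 0.021, 1.0, 0.0]
wrist_force: [0.8, 0.3, -0.3]
finger_gap: 0.0079
grip_force: 39.9
```

Emit:
{"fn": "jog_arm", "kwargs": {"gripper": [0,0,0,0,0,0,0,0], "offset": [[0.3,-5,0],[0.8,-11,0],[1.3,-17,0],[1.3,-23,0],[1.3,-27,0],[1.3,-29,0],[1.3,-29,-3],[1.3,-29,-6]], "twist": [0,0,0,0,0,0,0,0]}}

```text
clock: 11.75
tcp_pos: [0.5594, -0.1615, 0.0981]
orientation: [0.0, 0.02, 1.0, 0.0]
wrist_force: [-0.7, -0.3, -1.1]
finger_gap: 0.0082
grip_force: 39.9
```

Emit:
{"fn": "jog_arm", "kwargs": {"gripper": [0,0,0,0,0,0,0,0], "offset": [[0,0,-1],[0,0,-1],[0,0,-1],[0,0,-1],[0,0,-2],[0,0,-4],[0,0,-5],[0,0,-5.6]], "twist": [0,0,0,0,0,0,0,0]}}

```text
clock: 12.75
tcp_pos: [0.5586, -0.1616, 0.0429]
orientation: [-0.0, 0.02, 1.0, 0.0]
wrist_force: [-12.9, 5.5, 38.0]
finger_gap: 0.0083
grip_force: 44.3
```

Emit:
{"fn": "jog_arm", "kwargs": {"gripper": [0,0,0.3,0.3,0.3,0.3,0.3,0.3], "offset": [[0,0,0],[0,0,0],[0,0,0],[0,0,0],[0,0,1],[0,0,4],[0,0,8],[0,0,12]], "twist": [0,0,0,0,0,0,0,0]}}

```text
clock: 13.75
tcp_pos: [0.5591, -0.1618, 0.164]
orientation: [0.0, 0.02, 1.0, 0.0]
wrist_force: [0.5, -0.6, -0.3]
finger_gap: 0.026
grip_force: 0.0
```

Emit:
{"fn": "jog_arm", "kwargs": {"gripper": [0.4,0.4,0.4,0.4,0.4,0.4,0.4,0.4], "offset": [[0,5,0],[0,11,0],[0,17,0],[0,23,0],[0,29,0],[0,35,0],[-0.5,41,0],[-0.9,47.4,0]], "twist": [0,0,0,0,0,0,5,5]}}

```text
clock: 14.75
tcp_pos: [0.5502, 0.3125, 0.1632]
orientation: [0.001, -0.024, 1.0, 0.0]
wrist_force: [0.9, 0.3, 0.7]
finger_gap: 0.0345
grip_force: 0.0
```

```bash
sed -i 's/90:200,270:370/90:200,270:370/' rest.py; python3 rest.py r3.png
```

```text
[0.5492 0.3165 0.1627] [ 5.000e-04 -2.700e-02  9.996e-01  1.200e-03]
```

View pics/r3.png

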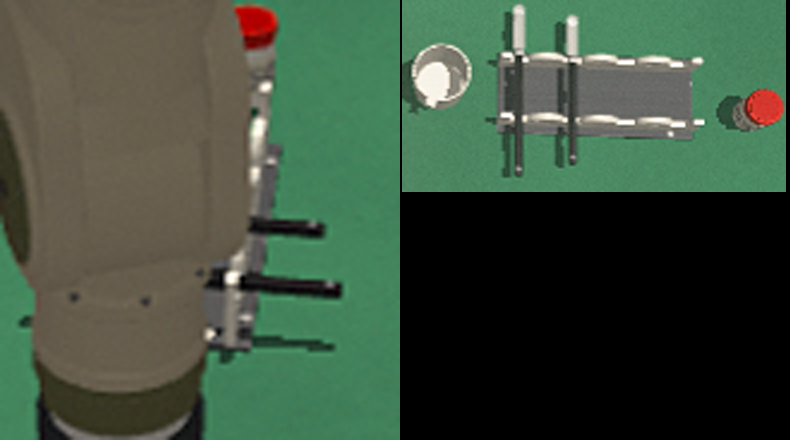

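The top crop shows d in the first hollow beside the beaker and c in the second, both level and centred. Next is b.

Emit:
{"fn": "jog_arm", "kwargs": {"gripper": [0.4,0.4,0.4,0.4,0.4,0.4,0,0], "offset": [[0,0,-4],[0,0,-9],[0,0,-13],[0,0,-14.8],[0,0,-15.4],[0,0,-15.4],[0,0,-15.4],[0,0,-15.4]], "twist": [0,0,0,0,0,0,0,0]}}

```text
clock: 15.85
tcp_pos: [0.5516, 0.3111, 0.0102]
orientation: [0.001, -0.023, 1.0, 0.001]
wrist_force: [-0.1, -0.1, 3.8]
finger_gap: 0.0081
grip_force: 40.0
```

Emit:
{"fn": "jog_arm", "kwargs": {"gripper": [0,0,0,0,0,0,0,0], "offset": [[0,0,0],[0,0,0],[0,0,1],[0,0,4],[0,0,9],[0,0,14],[0,-3,15],[0,-8,15]], "twist": [0,0,0,0,0,0,-2,-5]}}

```text
clock: 16.85
tcp_pos: [0.5512, 0.2312, 0.1607]
orientation: [0.002, 0.019, 1.0, 0.001]
wrist_force: [-0.2, -0.3, -0.5]
finger_gap: 0.0082
grip_force: 39.4
```

Emit:
{"fn": "jog_arm", "kwargs": {"gripper": [0,0,0,0,0,0,0,0], "offset": [[0,-5,0],[0,-11,0],[0,-17,0],[0,-23,0],[0,-29,0],[0,-35,0],[0,-41,0],[0.3,-47,0]], "twist": [0,0,0,0,0,0,0,0]}}

```text
clock: 17.85
tcp_pos: [0.5528, -0.2412, 0.159]
orientation: [0.0, 0.02, 1.0, 0.0]
wrist_force: [0.5, -0.1, 0.0]
finger_gap: 0.0081
grip_force: 39.4
```

Emit:
{"fn": "jog_arm", "kwargs": {"gripper": [0,0,0,0,0,0,0,0], "offset": [[0,-4,0],[0,-6.4,0],[0,-6.4,-3],[0,-6.4,-6],[0,-6.4,-7],[0,-6.4,-7],[0,-6.4,-7],[0,-6.4,-7]], "twist": [0,0,0,0,0,0,0,0]}}

```text
clock: 18.85
tcp_pos: [0.5541, -0.3038, 0.0898]
orientation: [0.001, 0.02, 1.0, -0.001]
wrist_force: [0.6, 0.1, -1.5]
finger_gap: 0.0082
grip_force: 39.4
```

Emit:
{"fn": "jog_arm", "kwargs": {"gripper": [0,0,0,0,0,0,0.3,0.3], "offset": [[0,0,-2],[0,0,-3.4],[0,0,-4.2],[0,0,-4.4],[0,0,-4.4],[0,0,-4.4],[0,0,-4.4],[0,0,-4.4]], "twist": [0,0,0,0,0,0,0,0]}}

```text
clock: 19.85
tcp_pos: [0.5534, -0.3035, 0.0445]
orientation: [0.0, 0.02, 1.0, -0.0]
wrist_force: [-0.7, 0.5, -0.2]
finger_gap: 0.0263
grip_force: 0.0
```

Emit:
{"fn": "jog_arm", "kwargs": {"gripper": [0.3,0.3,0.3,0.3,0.3,0.3,0.4,0.4], "offset": [[0,0,1],[0,0,4],[0,0,8],[0,0,12],[0,6,12],[0,12,12],[0,18,12],[0,24,12]], "twist": [0,0,0,0,0,0,0,0]}}

```text
clock: 20.85
tcp_pos: [0.5533, -0.0618, 0.1654]
orientation: [0.001, 0.02, 1.0, -0.0]
wrist_force: [1.0, -0.1, 0.1]
finger_gap: 0.0343
grip_force: 0.0
```

Emit:
{"fn": "jog_arm", "kwargs": {"gripper": [0.4,0.4,0.4,0.4,0.4,0.4,0.4,0.4], "offset": [[0,6,0],[0.6,12,0],[0.6,17,0],[0.6,20.7,0],[0.6,20.7,-3],[0.6,20.7,-7],[0.6,20.7,-10],[0.6,20.7,-10]], "twist": [-3,-3,-3,-3,-3,-3,-3,-3]}}

```text
clock: 21.85
tcp_pos: [0.5573, 0.1434, 0.0627]
orientation: [-0.002, 0.046, 0.999, -0.0]
wrist_force: [0.8, 0.2, -0.2]
finger_gap: 0.0342
grip_force: 0.0
```

```bash
python3 - <<'E'
from h import *
r=cam("side");t=cam("top"); s=env.get_state(); print(s["tcp_pos"].round(4))
o=np.zeros((480,790,3),np.uint8); a=cv2.resize(r["image"][200:320,240:380],None,fx=3,fy=3,interpolation=2); b=cv2.resize(t["image"][165:245,340:490],None,fx=2.4,fy=2.4,interpolation=2)
o[:360,:420]=a; o[:192,425:785]=b; cv2.imwrite("pics/r4.png",o[:,:,::-1])
E
```

```text
[0.5598 0.1436 0.0655]
```

View pics/r4.png

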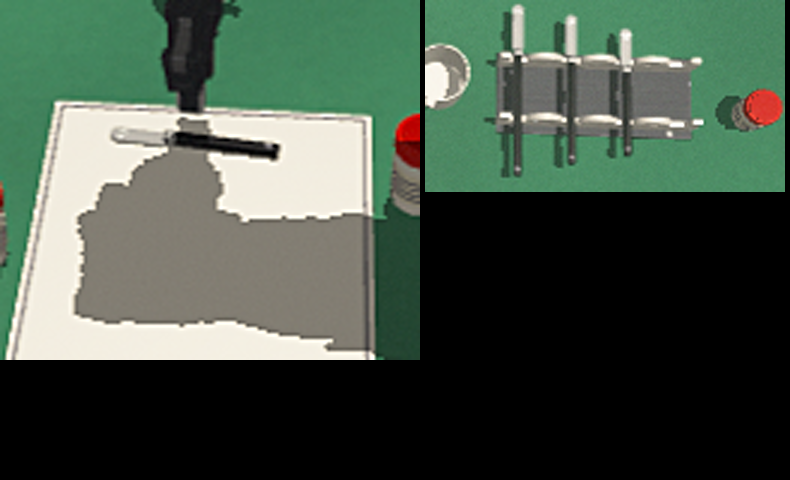

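b lies in the third hollow, and the fingers stand over the middle of a.

Emit:
{"fn": "jog_arm", "kwargs": {"gripper": [0.4,0.4,0.4,0.4,0,0,0,0], "offset": [[0,0,-3],[0,0,-5],[0,0,-5.6],[0,0,-5.6],[0,0,-5.6],[0,0,-5.6],[0,0,-5.6],[0,0,-5.6]], "twist": [0,0,0,0,0,0,0,0]}}

```text
clock: 22.95
tcp_pos: [0.5605, 0.1437, 0.0098]
orientation: [0.001, 0.046, 0.999, 0.0]
wrist_force: [-0.6, -0.1, 6.0]
finger_gap: 0.0084
grip_force: 40.1
```

Emit:
{"fn": "jog_arm", "kwargs": {"gripper": [0,0,0,0,0,0,0,0], "offset": [[0,0,0],[0,0,1],[0,0,4],[0,0,9],[0,0,14],[0,-3,15],[0,-8,15],[0,-13,15]], "twist": [0,0,0,0,0,0,3,3]}}

```text
clock: 23.95
tcp_pos: [0.5593, 0.0126, 0.1593]
orientation: [0.001, 0.019, 1.0, -0.0]
wrist_force: [-0.1, -0.4, -0.2]
finger_gap: 0.0082
grip_force: 39.4
```

Emit:
{"fn": "jog_arm", "kwargs": {"gripper": [0,0,0,0,0,0,0,0], "offset": [[0,-6,0],[0,-12,0],[0,-18,0],[-0.5,-24,0],[-0.9,-30,0],[-0.9,-36,0],[-0.9,-38.7,0],[-0.9,-38.7,0]], "twist": [0,0,0,0,0,0,0,0]}}

```text
clock: 24.95
tcp_pos: [0.5496, -0.3758, 0.1581]
orientation: [-0.0, 0.022, 1.0, 0.0]
wrist_force: [0.0, 1.5, 0.1]
finger_gap: 0.0079
grip_force: 39.4
```

Emit:
{"fn": "jog_arm", "kwargs": {"gripper": [0,0,0,0,0,0,0,0], "offset": [[0,0,-3],[0,0,-6],[0,0,-7],[0,0,-7],[0,0,-7],[0,0,-7],[0,0,-7],[0,0,-7]], "twist": [0,0,0,0,0,0,0,0]}}

```text
clock: 25.95
tcp_pos: [0.5504, -0.3736, 0.0887]
orientation: [0.0, 0.02, 1.0, -0.0]
wrist_force: [-0.3, 0.1, 0.1]
finger_gap: 0.0085
grip_force: 39.4
```

Emit:
{"fn": "jog_arm", "kwargs": {"gripper": [0,0,0,0,0,0,0.3,0.3], "offset": [[0,0,-2],[0,0,-3.4],[0,0,-4.2],[0,0,-4.4],[0,0,-4.4],[0,0,-4.4],[0,0,-4.4],[0,0,-4.4]], "twist": [0,0,0,0,0,0,0,0]}}

```text
clock: 26.95
tcp_pos: [0.5504, -0.3736, 0.0446]
orientation: [0.0, 0.02, 1.0, -0.0]
wrist_force: [-0.0, 0.1, 0.0]
finger_gap: 0.0256
grip_force: 0.0
```

Emit:
{"fn": "jog_arm", "kwargs": {"gripper": [0.3,0.3,0.3,0.3,0.3,0.3,0.3,0.3], "offset": [[0,0,1],[0,0,4],[0,0,8],[0,0,13],[0,6,15],[0,12,15],[0,18,15],[0,24,15]], "twist": [0,0,0,0,0,0,0,0]}}

```text
clock: 27.95
tcp_pos: [0.5503, -0.1318, 0.1955]
orientation: [0.001, 0.02, 1.0, -0.0]
wrist_force: [1.4, 1.2, -0.4]
finger_gap: 0.0256
grip_force: 0.0
```

Emit:
{"fn": "jog_arm", "kwargs": {"gripper": [0.3,0.3,0.3,0.3,0.3,0.3,0.3,0.3], "offset": [[0,6,0],[0,12,0],[0,18,0],[0,24,0],[0,30,0],[0,36,0],[0,42,0],[0,48,0]], "twist": [0,0,0,0,0,0,0,0]}}

```text
clock: 28.95
tcp_pos: [0.5502, 0.3486, 0.1955]
orientation: [0.001, 0.02, 1.0, 0.0]
wrist_force: [0.7, -0.3, 1.0]
finger_gap: 0.0256
grip_force: 0.0
```

```bash
python3 - <<'E'
from h import *
r=cam("side");t=cam("top"); s=env.get_state(); print(s["tcp_pos"].round(4))
o=np.zeros((590,790,3),np.uint8); a=cv2.resize(r["image"][85:225,270:370],None,fx=4,fy=4,interpolation=2); b=cv2.resize(t["image"][140:270,330:490],None,fx=2.4,fy=2.4,interpolation=2)
o[:560,:400]=a; o[:b.shape[0],402:402+b.shape[1]]=b; cv2.imwrite("pics/r5.png",o[:,:,::-1])
C=cloud(t)
for nm,b in dict(beaker=(330,362,180,214),pend=(468,492,200,220),pnear=(258,278,250,268),pfar=(234,254,146,166)).items():
    P=C[b[2]:b[3],b[0]:b[1]].reshape(-1,3); z=np.nanmax(P[:,2]); Q=P[P[:,2]>z-.012]; print(nm,((Q.min(0)+Q.max(0))/2).round(4))
E
```

```text
[0.5494 0.3523 0.1945]
beaker [ 0.5684 -0.0602  0.0901]
pend [ 0.5259 -0.4699  0.0765]
pnear [0.379  0.1829 0.0729]
pfar [0.7111 0.2687 0.0725]
```

View pics/r5.png

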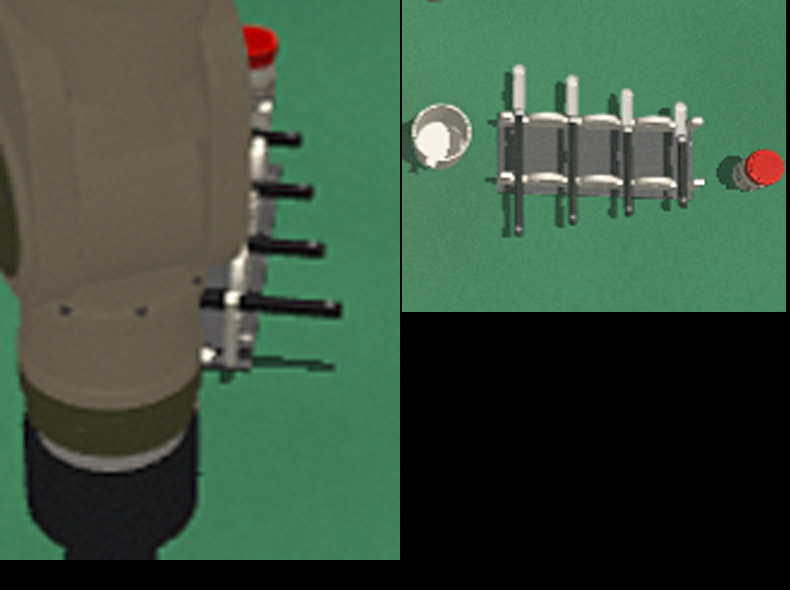

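The picture shows all four spatulas in their hollows, centred, and ordered from longest at the beaker to shortest at the pot. The pots and beaker have not moved, and the arm is clear, so I'm handing in.

```bash
python3 -c "
from workcell import env
print(env.hand_in())"
```

```text
the job is handed in; nothing more can be done
None
```

I laid the four spatulas across the rest, centred and in length order from the beaker (longest) to the sample pot (shortest), left the beaker and all pots where they stood, and handed the job in at about 29 s on the robot's clock.

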